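# Clamp a fossil strip in the bench bar clamp

### The arm

A 6-joint arm with a two-finger parallel gripper is mounted at the origin on a cart in front of the work surface, level with it; the furniture and walls round the work are solid. World frame = base frame: x ahead of the robot, y to its left, z up, the work surface at z = 0. Lengths are in mm, angles in degrees, forces in N, time in s.
With the tool pointing down it reaches from about 350 to 850 mm from the base axis. Payload 8.1 kg.
Tool frame: the origin (TCP) lies at the very end of the fingers, on their centre line; the grasp point (between the pads) lies r.tcp_to_grasp behind it (r.tcp_to_grasp is the distance from the TCP to the grasp point, in mm); z points along the fingers, y is the line along which they close (so a half turn about z gives the same grasp; the last joint's range is limited). The gripper opens to 85 mm and grips with 20 to 120 N. Pads are 22 mm wide; open, the fingers measure 114 mm over their backs; the gripper's body (76 mm by 85 mm) begins 54 mm behind the grasp point. The pads swing forward as they close: fully open they stand 13 mm farther back than shut.
Start: joints at [61.284, 7.471, 85.268, -0, 87.261, -4.893], TCP at [242.333, 548.89, 231.292] pointing down, gripper open.
Joint ranges: [-169.43, 169.43], [-51.17, 129.36], [1.28, 143.12], [-76.62, 256.62], [0, 156.53], [-152.29, 152.29]. Speed limits (degrees/s): [136.94, 136.94, 159.86, 180, 180, 180].

### API

Orientations are given as [roll, pitch, yaw] about the fixed x, y, z axes, in that order (R = Rz(yaw) Ry(pitch) Rx(roll)).
In Python, from bench import sense, viewer, order, r gives the robot as it stands.
- The arm moves only by the tool carry_out, never from a script. Its argument "increments" is one flat list of numbers, 7 for each row, row after row: the shift along the tool's x, y, z as a fraction of full scale, then the turn, a rotation vector about the tool's x, y, z as a fraction of full scale, then the opening, from -1 (shut) to 1 (fully open). A call has exactly 10 rows; each row is the pose to reach, as a shift and turn from the pose commanded when the call began, along the tool's axes at that moment, turning the shorter way round; what a row does not reach only later rows make up. Full scale, the value 1, is 400 mm for a shift and 2 pi rad for a turn. A row lasts 1/8 s, in which the tool goes at most 62.5 mm and 10.7 degrees, less where a joint would pass 70% of its speed; a pose out of reach is approached as far as the arm can. A call with a number of a shift or a turn outside -1 to 1 is refused whole. A call with a gripper value outside its range is refused whole. The fingers move at their own pace and stop on an object; "force" is the grip in N (left out, the last holds). Time passes only in rows, so rows that repeat a pose let the fingers close, or fill a call up. It gives the time, the measured TCP pose, the force, the opening and the grip force at its end, in the units of the state.
- sense(): the state, without advancing time (a new reading comes with each control period).
- viewer.snapshot(name): name is "scene" or "top"; returns the picture (420x560x3 uint8, red, green, blue); there is no depth.
- viewer.get_calibration(name): a dict with "fx", "fy", "cx", "cy" (pixels), "R" (3x3) and "t" (3): a world point X has camera coordinates R X + t. Camera axes: x right, y down, z forward; pixel columns grow to the right and rows downward; lengths in mm; the calibration is good to about 2 mm. A picture is of the moment at which its call begins. get_calibration takes no time and is no camera call.
- order.hand_in(): hands the job in; it is judged then, once.
The state is a dict: "time": time; "joint_pos": joint angles; "qd": joint speeds; "joint_efforts": joint torques, N m; "tool_pos": TCP position; "tcp_rot": TCP orientation; "ft_force": force on the tool from outside, world axes, zero at the start; "wrist_torque": the same for the moment, N m; "finger_gap": finger opening in mm; "grip_force": force on a finger pad.
Only numpy, scipy, OpenCV 4.12 (cv2) and the standard library are available. Lean on these libraries where they do the work, as an engineer would, in place of code of your own. Each camera call takes 0.05 s, during which the arm holds its last target. There are 200 camera calls.

### The job

Lay the stone strip that carries the fossil lengthwise on the clamp's cork rest, centred across it and in line with it, fossil end towards the free front end and the bare end squarely under the pad. Then slide the clamp's red jaw down by its thumb rest until the pad meets the stone and the jaw tips up and jams on its bar, and screw the handle about half a turn clockwise so that the strip is held tight. Keep the clamp pad and the fingers off the fossil, and leave everything else on the bench where it stands.

Things in the scene. Friction and masses are not known exactly. Their poses are not given: they have to be found in the camera images.
- clamp: Bar clamp fixed to the bench: iron foot 310 x 70 mm, red jaw reaching from the bar over the rest. Origin on the bench top straight under the screw axis; x points to the upright steel bar (24 x 12 mm, at x = +120 mm, top at z = 196 mm), z up. The cork-faced rest is 160 mm long (x = -135 to +25 mm), 52 mm wide, top at z = 30 mm; its open front end is at -x.
- rest (a point): Point on the cork top of the rest, straight under the screw axis (30 mm above the clamp's origin), axes as the clamp's.
- slide (a joint): How far (m) the jaw has been slid down the bar from its topmost place, 0 to 0.086. A push of 2 to 4 N moves it down and it stays where it is left; 12 N on the thumb rest jams it on the work. At 0, with the handle at 0, the pad face is 95 mm above the cork.
- jaw (a joint): Tilt (rad) of the jaw on the bar: 0 hanging level, grows as its pad end is pushed up; at 0.03 to 0.04 its edges bite on the bar and it jams, so that it can be pushed down no further and does not slide back up under the pad's force.
- handle (a joint): Turn (rad) of the screw handle; grows clockwise seen from above and lowers pad and handle 1.2 mm per rad; range 0 to 10, starts near 0, stays where it is left (0.1 N m of friction). Once the jaw has jammed each rad adds about 7 N of clamping force: 1 rad is too slack, 2.5 to 4 rad hold the strip tight.
- thumb_rest (a point): Centre of the flat top of the black round thumb rest (22 mm across, 18 mm high) on top of the red jaw's arm, 55 mm in front of the bar's axis: press here to slide the jaw down. The arm is 22 mm wide and 24 mm high; its top is 16 mm below this point.
- handle_grip (a point): Point on the axis of the wooden screw handle, 17 mm below its top: grasp height. The handle is an upright round grip, 26 mm across and 62 mm high, 120 mm from the bar; it can be gripped across any direction from above and turned by friction, then opened, turned back and gripped again.
- strip: The work: sawn beige-grey stone strip 180 x 44 x 20 mm, about 0.3 kg, with a brown rough fossil on top of its -x end. Origin at the centre of its underside, x along its length to the bare end, z up. It lies flat on the bench. Grip across its 44 mm width about its middle.
- fossil: The brown rough fossil plate fixed on top of the strip, about 53 mm along the strip, 41 mm across and 13 mm high, covering the strip from 31 to 85 mm on the -x side of its middle. Origin at the centre of its underside.
- plain_strip: Bystander: stone strip of the same size and colour without a fossil, lying flat; origin at the centre of its underside, x along its length.
- glue_bottle: Bystander: white glue bottle with a white nozzle, 37 mm across, 88 mm high, standing beside the clamp; origin at the centre of its foot.
- glass_jar: Bystander: small open clear glass jar, 46 mm across, 53 mm high, beside the clamp; origin at the centre of its foot.
- vial: Bystander: clear vial with a black cap, 23 mm across, 58 mm high, beside the clamp; origin at the centre of its foot.
- amber_jar: Bystander: round jar with a black cap, 52 mm across, 66 mm high, beside the clamp's bar; origin at the centre of its foot.
- loupe: Bystander: black round loupe, 35 mm across, 18 mm high, behind the strips, near the wooden box; origin at the centre of its foot.
- pin_vice: Bystander: thin light metal pin vice 114 mm long, 12 mm thick, lying to the left; origin at the middle of its underside.
- pad: Its origin is the centre of the underside of the round steel pad (24 mm across) at the lower end of the screw; handle_grip lies 105 mm straight above it.

How it is judged:
By the outcome, as a careful person would: the job done as asked, in the order asked, and still so for the second after the job is handed in, with the robot touching nothing.
It also fails if it takes over 67 s, if anything falls off the work surface, if the arm or the gripper's body presses on something with over 40 N, if the wrist force passes 120 N, or if a joint passes its speed limit or range.

## Working session

There is one attempt and no reset: what is moved stays moved. The work goes in short steps, Python scripts to look and compute and a tool call to move; the robot and the scene stay as the last step left them, time stands still between calls to the robot, and variables do not carry over. Pictures are saved under pics/ and viewed, at most 10 in all, crops included, and the job is handed in when it is done.

Besides the shell and the picture viewer there is one more tool, called as name(argument=value, ...) on one line, values as JSON. carry_out: Moves the arm, as the interface text tells. Its arguments: {"type":"object","properties":{"increments":{"type":"array"},"force":{"type":"number"}},"required":["increments"]}

```bash
mkdir -p pics; python3 - <<'E'
from bench import sense, viewer, order, r
import cv2, numpy as np
for n in("scene","top"):
    cv2.imwrite(f"pics/{n}0.png",cv2.resize(viewer.snapshot(n)[:,:,::-1],(800,600),interpolation=cv2.INTER_CUBIC))
    c=viewer.get_calibration(n); print(n,{k:np.round(v,4).tolist() for k,v in c.items()})
print(r.tcp_to_grasp, sense())
E
```

```text
scene {'fx': 473.2686, 'fy': 473.2686, 'cx': 281.6753, 'cy': 212.6887, 'R': [[0.8909, -0.4541, -0.0108], [-0.2899, -0.5501, -0.7831], [0.3496, 0.7008, -0.6217]], 't': [-448.6292, 313.2394, 1123.0603]}
top {'fx': 391.4189, 'fy': 391.4189, 'cx': 273.4715, 'cy': 208.6668, 'R': [[0.0044, -0.9997, -0.023], [-0.9937, -0.0017, -0.1121], [0.1121, 0.0234, -0.9934]], 't': [44.5619, 514.1944, 1228.887]}
18.700000000000003 {'time': 0.1, 'joint_pos': array([ 6.12829934e+01,  7.51145073e+00,  8.53262932e+01, -1.02873934e-03,
        8.72606107e+01, -4.89493911e+00]), 'qd': array([ 0.04155521, -0.05857335, -0.15540602,  0.07596191, -0.04394287,
       -0.04268404]), 'joint_efforts': array([ 1.68890394e-03, -5.70955324e+01, -5.01939511e+01, -1.59015999e-04,
        8.31039855e-03,  4.84766531e-05]), 'tool_pos': array([242.09415026, 548.42822428, 230.31116064]), 'tcp_rot': array([-1.79901916e+02, -7.36875757e-03,  1.56177976e+02]), 'ft_force': array([ 0.25771414, -0.63487821,  0.20227539]), 'wrist_torque': array([0.00806653, 0.00306497, 0.03376679]), 'grip_force': 0.0, 'finger_gap': 85.60819550569155}
```

View pics/scene0.png

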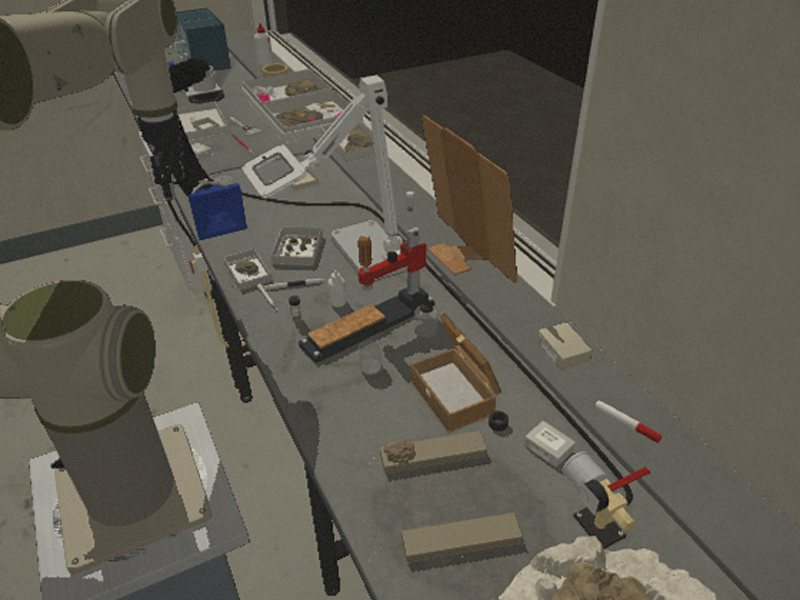

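View pics/top0.png

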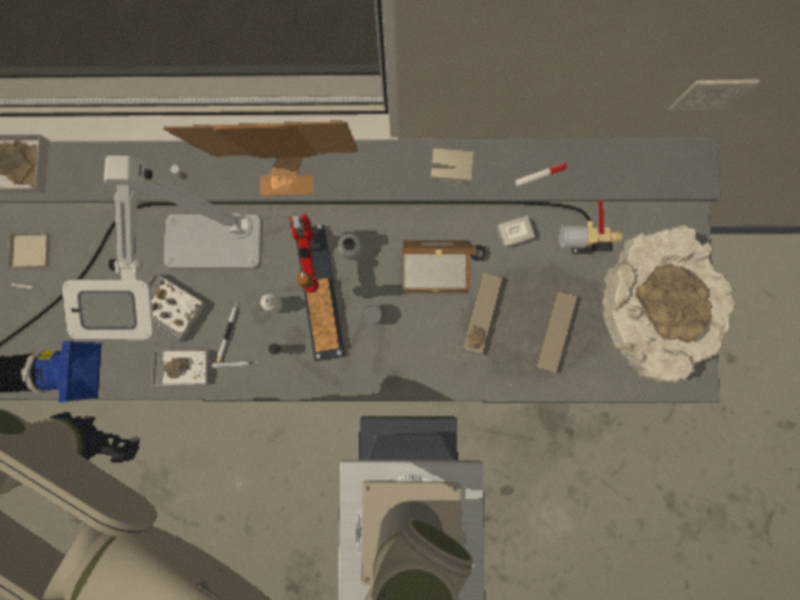

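The scene view shows the fossil strip at about (435,455), fossil at its near/left end, and the clamp with its cork at (345,327). In the top view the strip is at (484,314), with the fossil at (477,338). The cork is at (322,313), the handle at (307,282) and the glue bottle at (270,302).

```bash
cat > h.py <<'E'
from bench import sense, viewer, order, r
import cv2, numpy as np
CAL={n:viewer.get_calibration(n) for n in("scene","top")}
def ray(n,uv):
    c=CAL[n];R=np.array(c["R"]);t=np.array(c["t"])
    d=np.array([(uv[0]-c["cx"])/c["fx"],(uv[1]-c["cy"])/c["fy"],1])
    return -R.T@t,R.T@d
def onz(n,uv,z):
    o,d=ray(n,uv);return o+d*(z-o[2])/d[2]
def tri(u1,u2):
    a,d=ray("scene",u1);b,e=ray("top",u2)
    s=np.linalg.lstsq(np.c_[d,-e],b-a,rcond=None)[0]
    return (a+d*s[0]+b+e*s[1])/2, np.linalg.norm(a+d*s[0]-b-e*s[1])
def proj(n,X):
    c=CAL[n];p=np.array(c["R"])@X+c["t"];return np.array([c["fx"]*p[0]/p[2]+c["cx"],c["fy"]*p[1]/p[2]+c["cy"]])
def blob(img,box,lo,hi):
    x0,y0,x1,y1=box
    m=cv2.inRange(cv2.cvtColor(img[y0:y1,x0:x1],cv2.COLOR_RGB2HSV),lo,hi)
    m=cv2.morphologyEx(m,cv2.MORPH_CLOSE,np.ones((3,3)))
    c=max(cv2.findContours(m,0,2)[0],key=cv2.contourArea)
    return c[:,0,:]+np.array([x0,y0]),m
E
python3 - <<'E'
from h import *
T=viewer.snapshot("top");S=viewer.snapshot("scene")
np.savez("im0.npz",T=T,S=S)
print("cams",ray("top",(0,0))[0].round(),ray("scene",(0,0))[0].round())
hsv=cv2.cvtColor(T,cv2.COLOR_RGB2HSV)
for p in[(345,205),(333,237),(225,225),(390,232),(310,220),(320,220),(215,197)]: print(p,hsv[p[1],p[0]])
hs=cv2.cvtColor(S,cv2.COLOR_RGB2HSV)
for p in[(320,315),(280,318),(240,230),(255,173),(300,340)]: print(p,hs[p[1],p[0]])
a=cv2.resize(T[130:270,180:380,::-1],None,fx=4,fy=4,interpolation=cv2.INTER_CUBIC)
cv2.imwrite("pics/t1.png",a)
b=cv2.resize(S[150:340,205:355,::-1],None,fx=3.15,fy=3.15,interpolation=cv2.INTER_CUBIC)
cv2.imwrite("pics/s1.png",b)
E
```

```text
cams [ 373.   17. 1279.] [  98. -818.  939.]
(345, 205) [ 20  72 142]
(333, 237) [ 17  95 121]
(225, 225) [ 15 144 158]
(390, 232) [ 20  73 140]
(310, 220) [ 23  35 118]
(320, 220) [ 22  39 117]
(215, 197) [ 16 163  89]
(320, 315) [ 18  71 129]
(280, 318) [12 72 89]
(240, 230) [ 16 136 161]
(255, 173) [ 13 134  82]
(300, 340) [25 34 98]
```

View pics/t1.png

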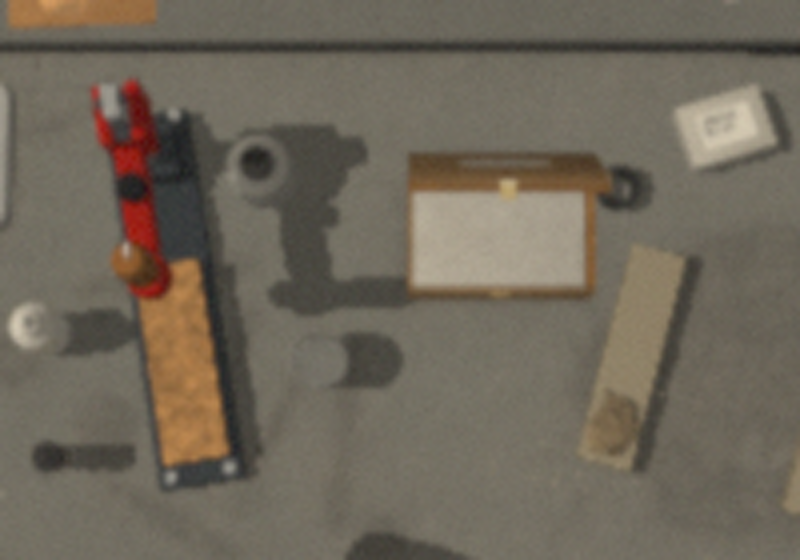

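View pics/s1.png

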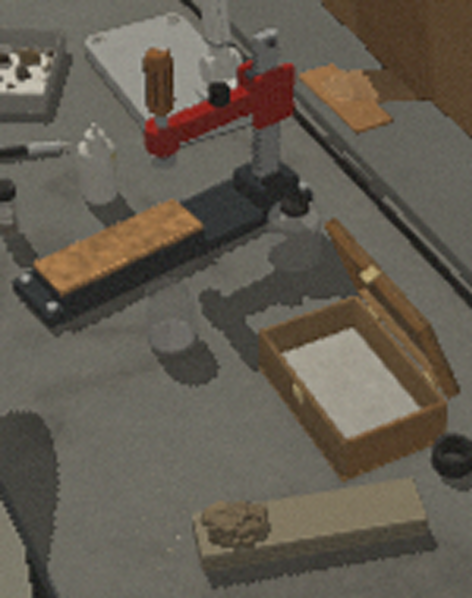

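The top crop shows the cork corners at crop px (201,258), (230,460) and (160,466). The handle is at (133,265), the thumb rest at (131,187), and the strip corners at (632,245), (688,258), (636,470) and (580,458). The scene crop agrees, with the thumb rest at (218,93) and the handle top at (158,52).

```bash
python3 - <<'E'
from h import *
f=np.load("im0.npz");T,S=f["T"],f["S"]
def rect(n,img,box,lo,hi,z):
    c,m=blob(img,box,lo,hi)
    # subpixel-ish : expand by half pixel via dilation of corners neglected
    P=np.array([onz(n,p,z)[:2] for p in c],np.float32)
    b=cv2.minAreaRect(P);print(n,box,"c",np.round(b[0],1),"size",np.round(b[1],1),"ang",round(b[2],2));print(cv2.boxPoints(b).round(1).tolist())
    return c
rect("top",T,(212,192,242,250),(8,120,120),(25,255,255),30)
rect("scene",S,(212,205,275,250),(8,110,90),(25,255,255),30)
rect("top",T,(322,188,355,250),(8,55,80),(30,255,255),20)
rect("top",T,(372,195,408,270),(8,55,80),(30,255,255),20)
t=lambda p:(180+p[0]/4-.4,130+p[1]/4-.4); s=lambda p:(205+p[0]/3.15-.35,150+p[1]/3.15-.35)
print("thumb",tri(s((218,86)),t((131,186))))
print("handletop",tri(s((158,50)),t((127,259))))
for nm,q in dict(near_top=[(193,542),(205,588)],).items(): pass
# scene strip corners top face z=20: near-left, near-right?, far-right
for p in [(193,527),(209,569),(436,532),(421,483)]: print("strip scene",onz("scene",s(p),20).round(1))
for p in [(632,245),(688,258),(636,470),(580,458)]: print("strip top",onz("top",t(p),20).round(1))
for p in [(201,258),(230,460),(160,466)]: print("cork top",onz("top",t(p),30).round(1))
for nm,p,z in[("glue",(25,318),88),("jar",(322,362),0),("vial",(47,455),58)]: print(nm,onz("top",t(p),z).round())
E
```

```text
top (212, 192, 242, 250) c [477.7 202.5] size [158.9  51.2] ang 9.98
[[395.0, 214.0], [403.8999938964844, 163.60000610351562], [560.2999877929688, 191.10000610351562], [551.5, 241.5]]
scene (212, 205, 275, 250) c [473.5 197.9] size [159.9  54.3] ang 9.83
[[390.1000061035156, 211.0], [399.3999938964844, 157.5], [556.9000244140625, 184.8000030517578], [547.7000122070312, 238.3000030517578]]
top (322, 188, 355, 250) c [ 482.9 -159.8] size [ 49.4 181.2] ang 74.55
[[389.0, -159.5], [563.7000122070312, -207.6999969482422], [576.9000244140625, -160.10000610351562], [402.20001220703125, -111.80000305175781]]
top (372, 195, 408, 270) c [ 441.  -323.1] size [ 52.4 184.8] ang 73.37
[[345.0, -321.70001220703125], [522.0999755859375, -374.6000061035156], [537.0999755859375, -324.5], [360.0, -271.6000061035156]]
thumb (array([594.17219051, 222.52720283, 157.79578194]), np.float64(1.8423845691609302))
handletop (array([530.96854071, 212.21255958, 222.31968502]), np.float64(1.07109976521616))
strip scene [ 394.2 -130.2   20. ]
strip scene [ 387.7 -171.9   20. ]
strip scene [ 558.6 -221.3   20. ]
strip scene [ 574.7 -174.4   20. ]
strip top [ 573.6 -161.4   20. ]
strip top [ 563.  -206.5   20. ]
strip top [ 392.1 -162.1   20. ]
strip top [ 401.4 -117.6   20. ]
cork top [561.2 187.5  30. ]
cork top [398.5 161.6  30. ]
cork top [393.6 217.4  30. ]
glue [506. 315.  88.]
jar [480.  91.   0.]
vial [401. 302.  58.]
```

```bash
python3 - <<'E'
from h import *
f=np.load("im0.npz");T,S=f["T"],f["S"]
hs=cv2.cvtColor(S,cv2.COLOR_RGB2HSV)
for v in range(296,340,3): print(v,hs[v,320].tolist(),hs[v,300].tolist())
c,m=blob(S,(262,296,346,340),(8,55,108),(30,255,255))
P=np.array([onz("scene",p,20)[:2] for p in c],np.float32);b=cv2.minAreaRect(P);print(b,cv2.boxPoints(b))
t=lambda p:(180+p[0]/4-.4,130+p[1]/4-.4)
u=np.array([np.cos(np.radians(9.9)),np.sin(np.radians(9.9))]);o=np.array([531,211.5])
for p,z in[((150,298),142),((133,298),142)]: print("jaw tip local x",(onz("top",t(p),z)[:2]-o)@u)
# proj check of a strip hypothesis corners
a=np.radians(-15.4);U=np.array([np.cos(a),np.sin(a)]);V=np.array([-U[1],U[0]])
for i,j in[(1,1),(1,-1),(-1,-1),(-1,1)]:
    X=np.r_[np.array([483.3,-161.2])+90*i*U+22*j*V,20];print(proj("top",X).round(1),proj("scene",X).round(1))
E
```

```text
296 [15, 129, 81] [21, 33, 108]
299 [18, 133, 86] [18, 31, 108]
302 [23, 29, 106] [21, 33, 108]
305 [20, 69, 130] [21, 34, 104]
308 [22, 70, 128] [21, 63, 130]
311 [20, 64, 128] [23, 63, 125]
314 [20, 65, 126] [20, 68, 127]
317 [22, 69, 134] [21, 60, 128]
320 [20, 61, 75] [20, 61, 129]
323 [12, 38, 68] [21, 65, 75]
326 [24, 20, 63] [28, 48, 69]
329 [23, 33, 94] [40, 26, 59]
332 [23, 32, 97] [20, 32, 95]
335 [20, 38, 101] [23, 39, 105]
338 [25, 28, 99] [17, 23, 100]
((480.40203857421875, -158.76431274414062), (48.918338775634766, 177.95909118652344), 74.20671844482422) [[ 388.1245   -158.08281 ]
 [ 559.3656   -206.51747 ]
 [ 572.67957  -159.44582 ]
 [ 401.43848  -111.011154]]
jaw tip local x -16.565768646055368
jaw tip local x -14.428283802895987
[338.3 190.2] [336.5 300. ]
[351.5 193.7] [341.7 313.4]
[337.5 247.5] [269.7 325.8]
[324.1 243.8] [266.4 311.7]
```

```bash
cat > g.py <<'E'
import sys,json,os,numpy as np
# usage: g.py x y z yaw  -> tool-axis fractions from stored commanded pose; rounds to 1e-4 and stores the result
p=json.load(open("cmd.json")) if os.path.exists("cmd.json") else [242.333,548.89,231.292,156.177]
x,y,z,w=map(float,sys.argv[1:5]);a=np.radians(p[3]);c,s=np.cos(a),np.sin(a)
dx,dy,dz=x-p[0],y-p[1],z-p[2]
f=np.round(np.array([c*dx+s*dy,s*dx-c*dy,-dz])/400,4);t=round(-(w-p[3])/360,4)
print("shift",f,"turn z",t,"rows>=",np.ceil(max(np.linalg.norm(f)*400/62.5,abs(t)*360/10.7)))
q=f*400
json.dump([p[0]+c*q[0]+s*q[1],p[1]+s*q[0]-c*q[1],p[2]-q[2],p[3]-t*360],open("cmd.json","w"))
E
python3 g.py 360 190 231.3 160; python3 g.py 470.4 -156.8 120 164.5
```

```text
shift [-0.6315 -0.702  -0.    ] turn z -0.0106 rows>= 7.0
shift [-0.556  -0.7202  0.2782] turn z -0.0125 rows>= 7.0
```

carry_out(increments=[-0.6315,-0.702,0,0,0,-0.0106,1,-0.6315,-0.702,0,0,0,-0.0106,1,-0.6315,-0.702,0,0,0,-0.0106,1,-0.6315,-0.702,0,0,0,-0.0106,1,-0.6315,-0.702,0,0,0,-0.0106,1,-0.6315,-0.702,0,0,0,-0.0106,1,-0.6315,-0.702,0,0,0,-0.0106,1,-0.6315,-0.702,0,0,0,-0.0106,1,-0.6315,-0.702,0,0,0,-0.0106,1,-0.6315,-0.702,0,0,0,-0.0106,1])

```text
time: 1.45
tool_pos: [359.5, 191.1, 231.2]
tcp_rot: [-180.0, -0.0, 160.1]
ft_force: [-0.3, 0.6, -0.3]
finger_gap: 85.8
grip_force: 0.0
```

carry_out(increments=[-0.556,-0.7202,0.2782,0,0,-0.0125,1,-0.556,-0.7202,0.2782,0,0,-0.0125,1,-0.556,-0.7202,0.2782,0,0,-0.0125,1,-0.556,-0.7202,0.2782,0,0,-0.0125,1,-0.556,-0.7202,0.2782,0,0,-0.0125,1,-0.556,-0.7202,0.2782,0,0,-0.0125,1,-0.556,-0.7202,0.2782,0,0,-0.0125,1,-0.556,-0.7202,0.2782,0,0,-0.0125,1,-0.556,-0.7202,0.2782,0,0,-0.0125,1,-0.556,-0.7202,0.2782,0,0,-0.0125,1])

```text
time: 2.7
tool_pos: [470.8, -155.6, 120.8]
tcp_rot: [-180.0, 0.1, 164.6]
ft_force: [-0.7, 0.1, -0.4]
finger_gap: 85.6
grip_force: 0.0
```

```bash
cat cmd.json; python3 g.py 470.4 -156.8 1.2 164.5
```

```text
[470.4083382431752, -156.79889948090585, 120.012, 164.493]shift [ 0.    -0.     0.297] turn z -0.0 rows>= 2.0
```

carry_out(increments=[0,0,0.1,0,0,0,1,0,0,0.18,0,0,0,1,0,0,0.24,0,0,0,1,0,0,0.275,0,0,0,1,0,0,0.29,0,0,0,1,0,0,0.297,0,0,0,1,0,0,0.297,0,0,0,-1,0,0,0.297,0,0,0,-1,0,0,0.297,0,0,0,-1,0,0,0.297,0,0,0,-1], force=60)

```text
time: 3.95
tool_pos: [471.2, -157.2, 2.2]
tcp_rot: [-180.0, 0.1, 164.5]
ft_force: [-1.1, 0.3, 5.3]
finger_gap: 42.3
grip_force: 62.5
```

```bash
python3 - <<'E'
from h import *
cv2.imwrite("pics/s2.png",cv2.resize(viewer.snapshot("scene")[200:400,190:390,::-1],None,fx=3,fy=3,interpolation=cv2.INTER_CUBIC));s=sense();print(s["finger_gap"],s["grip_force"],s["tool_pos"],s["ft_force"])
E
```

```text
42.51470763088123 62.4561882019043 [ 471.17165245 -157.17729568    2.17308909] [-0.29784317  0.86233762  6.3097967 ]
```

View pics/s2.png

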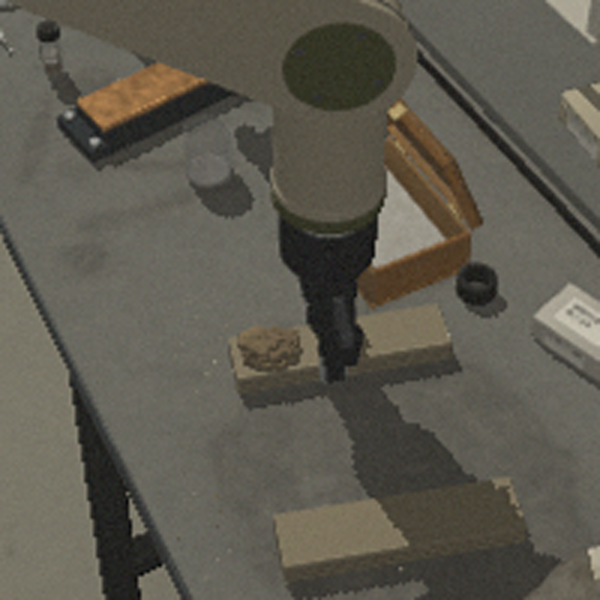

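Gripped across the middle, fingers clear of the fossil (strip at about (340,350) in the crop). Now I'll lift and carry it to in front of the clamp.

```bash
python3 g.py 358.6 181.4 131 189.9;python3 g.py 358.6 181.4 52 189.9; python3 g.py 457.1 198.6 52 189.9
```

```text
shift [ 0.4954  0.74   -0.3245] turn z -0.0706 rows>= 7.0
shift [ 0.     -0.      0.1975] turn z 0.0 rows>= 2.0
shift [-0.25 -0.    0.  ] turn z 0.0 rows>= 2.0
```

carry_out(increments=[0,0,-0.1,0,0,0,-1,0,0,-0.2,0,0,0,-1,0.05,0.074,-0.3,0,0,-0.007,-1,0.12,0.18,-0.3245,0,0,-0.017,-1,0.2,0.3,-0.3245,0,0,-0.029,-1,0.28,0.42,-0.3245,0,0,-0.04,-1,0.36,0.54,-0.3245,0,0,-0.052,-1,0.43,0.643,-0.3245,0,0,-0.062,-1,0.48,0.717,-0.3245,0,0,-0.069,-1,0.4954,0.74,-0.3245,0,0,-0.0706,-1])

```text
time: 5.25
tool_pos: [357.3, 182.8, 130.5]
tcp_rot: [180.0, -0.1, -169.9]
ft_force: [-0.0, 0.2, -3.7]
finger_gap: 42.7
grip_force: 62.9
```

carry_out(increments=[0,0,0,0,0,0,-1,0,0,0,0,0,0,-1,0,0,0.03,0,0,0,-1,0,0,0.07,0,0,0,-1,0,0,0.11,0,0,0,-1,0,0,0.15,0,0,0,-1,0,0,0.18,0,0,0,-1,0,0,0.1975,0,0,0,-1,0,0,0.1975,0,0,0,-1,0,0,0.1975,0,0,0,-1])

```text
time: 6.5
tool_pos: [359.0, 181.6, 52.5]
tcp_rot: [180.0, 0.0, -170.1]
ft_force: [0.2, 0.5, -3.2]
finger_gap: 42.4
grip_force: 62.9
```

```bash
python3 - <<'E'
from h import *
T=viewer.snapshot("top")
S=viewer.snapshot("scene")
a=cv2.resize(T[140:290,170:300,::-1],None,fx=4,fy=4,interpolation=cv2.INTER_CUBIC);b=cv2.resize(S[140:290,180:320,::-1],(390,418),interpolation=cv2.INTER_CUBIC)
b=cv2.copyMakeBorder(b,0,182,0,0,0);a=cv2.resize(a,(400,462));a=cv2.copyMakeBorder(a,0,138,0,0,0)
cv2.imwrite("pics/c3.png",np.hstack([a,b]));s=sense();print(s["finger_gap"],s["grip_force"],s["tool_pos"],s["ft_force"],s["wrist_torque"])
np.savez("im3.npz",T=T,S=S)
E
```

```text
42.72758033518261 62.87917613983154 [359.1646861  181.62220617  52.67460944] [ 0.39300296 -0.21775707 -3.06850212] [ 0.02876474  0.03447791 -0.00154474]
```

View pics/c3.png

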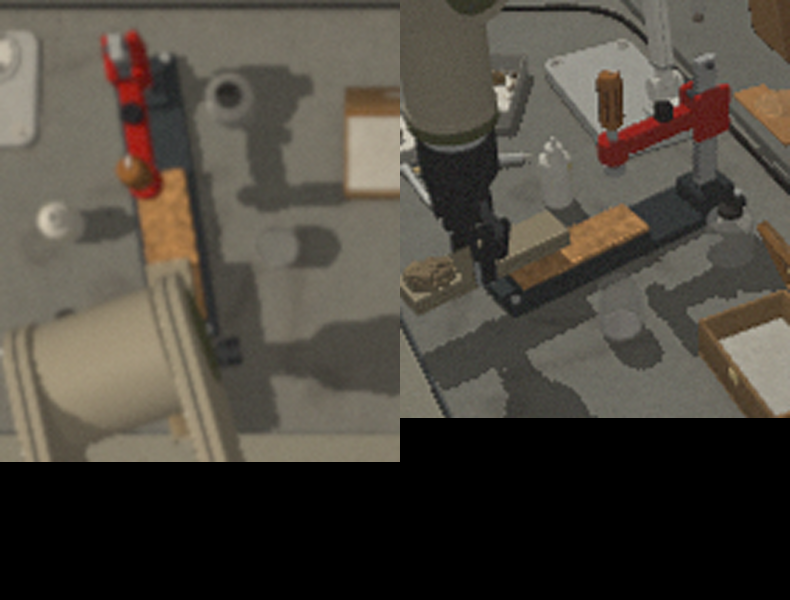

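The strip is held level at about (510,245) in the right crop, in line with the cork and below the pad. I'll slide it in.

carry_out(increments=[-0.04,0,0,0,0,0,-1,-0.08,0,0,0,0,0,-1,-0.12,0,0,0,0,0,-1,-0.15,0,0,0,0,0,-1,-0.18,0,0,0,0,0,-1,-0.21,0,0,0,0,0,-1,-0.23,0,0,0,0,0,-1,-0.25,0,0,0,0,0,-1,-0.25,0,0,0,0,0,-1,-0.25,0,0,0,0,0,-1])

```text
time: 7.85
tool_pos: [456.7, 198.5, 51.8]
tcp_rot: [-180.0, -0.0, -170.1]
ft_force: [0.2, 0.7, -3.1]
finger_gap: 42.7
grip_force: 62.9
```

```bash
python3 - <<'E'
from h import *
T=viewer.snapshot("top")
S=viewer.snapshot("scene")
a=cv2.resize(T[140:290,170:300,::-1],(400,462),interpolation=cv2.INTER_CUBIC);b=cv2.resize(S[140:280,200:320,::-1],(396,462),interpolation=cv2.INTER_CUBIC)
cv2.imwrite("pics/c4.png",np.hstack([a,b]));s=sense();print(s["tool_pos"],s["ft_force"])
E
python3 g.py 457.1 198.6 31.7 189.9
```

```text
[456.72645102 198.56755348  51.89494566] [ 0.43185179  1.38603578 -2.7716326 ]
shift [ 0.     -0.      0.0508] turn z 0.0 rows>= 1.0
```

View pics/c4.png

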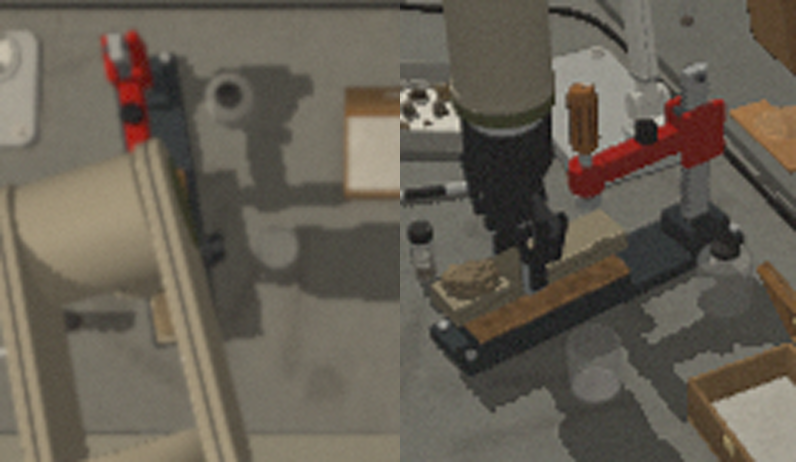

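The strip hangs over the rest at about (540,260), with its bare end under the pad. There is clearance to the jaw and handle, so I'll lower it.

carry_out(increments=[0,0,0.015,0,0,0,-1,0,0,0.028,0,0,0,-1,0,0,0.036,0,0,0,-1,0,0,0.042,0,0,0,-1,0,0,0.046,0,0,0,-1,0,0,0.049,0,0,0,-1,0,0,0.0508,0,0,0,-1,0,0,0.0508,0,0,0,-1,0,0,0.0508,0,0,0,-1,0,0,0.0508,0,0,0,-1])

```text
time: 9.2
tool_pos: [457.3, 198.7, 32.2]
tcp_rot: [180.0, 0.0, -170.1]
ft_force: [-3.3, -1.7, 6.0]
finger_gap: 42.4
grip_force: 63.9
```

```bash
python3 g.py 457.1 198.6 110 189.9; python3 g.py 330 -150 300 189.9
```

```text
shift [ 0.     -0.     -0.1958] turn z 0.0 rows>= 2.0
shift [ 0.463  -0.8039 -0.475 ] turn z 0.0 rows>= 7.0
```

carry_out(increments=[0,0,0,0,0,0,1,0,0,0,0,0,0,1,0,0,0,0,0,0,1,0,0,0,0,0,0,1,0,0,0,0,0,0,1,0,0,-0.03,0,0,0,1,0,0,-0.08,0,0,0,1,0,0,-0.13,0,0,0,1,0,0,-0.18,0,0,0,1,0,0,-0.1957,0,0,0,1])

```text
time: 10.45
tool_pos: [458.4, 199.0, 112.3]
tcp_rot: [180.0, 0.2, -170.1]
ft_force: [0.5, 0.3, -0.8]
finger_gap: 85.1
grip_force: 0.0
```

carry_out(increments=[0.06,0,-0.1,0,0,0,1,0.12,-0.05,-0.2,0,0,0,1,0.2,-0.2,-0.28,0,0,0,1,0.28,-0.33,-0.35,0,0,0,1,0.35,-0.45,-0.4,0,0,0,1,0.4,-0.57,-0.44,0,0,0,1,0.44,-0.69,-0.475,0,0,0,1,0.463,-0.8039,-0.475,0,0,0,1,0.463,-0.8039,-0.475,0,0,0,1,0.463,-0.8039,-0.475,0,0,0,1])

```text
time: 11.7
tool_pos: [329.8, -149.7, 299.6]
tcp_rot: [179.9, -0.0, -170.1]
ft_force: [0.6, -0.2, -0.4]
finger_gap: 85.5
grip_force: 0.0
```

```bash
python3 - <<'E'
from h import *
T=viewer.snapshot("top")
S=viewer.snapshot("scene")
a=cv2.resize(T[140:265,185:285,::-1],(400,500),interpolation=cv2.INTER_CUBIC);b=cv2.resize(S[140:265,205:305,::-1],(400,500),interpolation=cv2.INTER_CUBIC)
cv2.imwrite("pics/c5.png",np.hstack([a,b]));np.savez("im5.npz",T=T,S=S)
hs=cv2.cvtColor(T,cv2.COLOR_RGB2HSV)
for p in [(228,230),(222,215),(231,247)]:print(hs[p[1],p[0]])
c,m=blob(T,(205,192,250,262),(8,50,95),(35,160,255))
P=np.array([onz("top",p,50)[:2] for p in c],np.float32);b=cv2.minAreaRect(P);print(b,cv2.boxPoints(b).round(1).tolist())
o=np.array([531,211.5]);u=np.array([np.cos(np.radians(9.9)),np.sin(np.radians(9.9))]);v=np.array([-u[1],u[0]])
print("local",[( round(float((q-o)@u),1),round(float((q-o)@v),1)) for q in cv2.boxPoints(b)])
E
```

```text
[ 20  74 141]
[ 19  73 140]
[ 18  68 113]
((471.4748229980469, 199.8516845703125), (184.25328063964844, 52.23609924316406), 9.919356346130371) [[376.20001220703125, 209.6999969482422], [385.20001220703125, 158.3000030517578], [566.7000122070312, 190.0], [557.7000122070312, 241.39999389648438]]
local [(-152.8, 24.8), (-152.8, -27.4), (31.5, -27.3), (31.5, 24.9)]
```

View pics/c5.png

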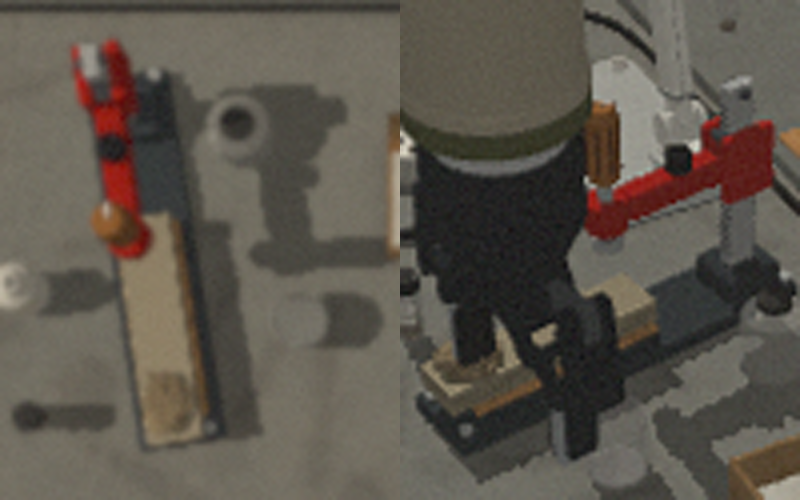

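The strip sits on the rest at about (160,320) in the left crop: bare end under the pad, fossil at the front. Cork shows mainly on the right, so I'll check the centring with cross profiles.

```bash
python3 - <<'E'
from h import *
f0=np.load("im0.npz")["T"];f=np.load("im5.npz")["T"]
o=np.array([531,211.5]);u=np.array([np.cos(np.radians(9.9)),np.sin(np.radians(9.9))]);v=np.array([-u[1],u[0]])
def prof(img,xs,ys,z,ch):
    hs=cv2.cvtColor(img,cv2.COLOR_RGB2HSV).astype(np.float32)[:,:,ch]
    A=np.array([[proj("top",np.r_[o+x*u+y*v,z]) for y in ys] for x in xs],np.float32)
    return cv2.remap(hs,A[...,0],A[...,1],1)
ys=np.arange(-36,37,2.)
for x0 in(-85,-35):
    xs=np.arange(x0-12,x0+13,3.)
    print("y ",ys.astype(int).tolist());
    for n,i,z in(("before z30",f0,30),("after z50",f,50)):
        print(x0,n,"S",prof(i,xs,ys,z,1).mean(0).astype(int).tolist(),"V",prof(i,xs,ys,z,2).mean(0).astype(int).tolist())
xs=np.arange(-166,-130,2.);print(xs.astype(int).tolist(),prof(f,xs,np.arange(-10,11,4.),50,2).mean(1).astype(int).tolist())
xs=np.arange(10,44,2.);print(xs.astype(int).tolist(),prof(f,xs,np.arange(-17,-13,2.),50,2).mean(1).astype(int).tolist(),prof(f,xs,np.arange(-17,-13,2.),50,1).mean(1).astype(int).tolist())
E
```

```text
y  [-36, -34, -32, -30, -28, -26, -24, -22, -20, -18, -16, -14, -12, -10, -8, -6, -4, -2, 0, 2, 4, 6, 8, 10, 12, 14, 16, 18, 20, 22, 24, 26, 28, 30, 32, 34, 36]
-85 before z30 S [20, 13, 15, 33, 87, 126, 140, 144, 144, 144, 144, 144, 145, 147, 145, 144, 144, 144, 144, 144, 144, 144, 144, 144, 144, 145, 144, 143, 142, 141, 133, 112, 77, 42, 27, 31, 35] V [50, 46, 46, 52, 78, 112, 146, 163, 168, 168, 167, 167, 165, 164, 164, 163, 163, 162, 160, 158, 157, 156, 156, 155, 155, 157, 159, 162, 163, 160, 149, 126, 99, 84, 87, 98, 106]
-85 after z50 S [15, 15, 28, 72, 109, 122, 109, 89, 76, 71, 70, 70, 70, 71, 71, 72, 72, 72, 73, 73, 73, 74, 74, 73, 72, 72, 71, 71, 72, 69, 55, 36, 26, 29, 34, 36, 38] V [46, 44, 47, 60, 78, 94, 99, 106, 121, 134, 139, 141, 141, 140, 140, 140, 140, 139, 138, 139, 138, 138, 137, 138, 137, 138, 140, 139, 135, 122, 99, 83, 81, 92, 103, 108, 110]
y  [-36, -34, -32, -30, -28, -26, -24, -22, -20, -18, -16, -14, -12, -10, -8, -6, -4, -2, 0, 2, 4, 6, 8, 10, 12, 14, 16, 18, 20, 22, 24, 26, 28, 30, 32, 34, 36]
-35 before z30 S [19, 14, 15, 45, 98, 128, 139, 143, 144, 145
[... 366 characters left out ...]
72, 72, 71, 71, 71, 71, 71, 72, 72, 72, 72, 72, 72, 72, 71, 71, 70, 70, 71, 72, 68, 56, 35, 22, 25, 32, 35, 35] V [44, 43, 49, 61, 78, 90, 95, 102, 116, 130, 137, 140, 141, 141, 142, 141, 142, 142, 141, 141, 141, 141, 141, 140, 140, 139, 140, 140, 135, 123, 101, 83, 76, 82, 89, 91, 92]
[-166, -164, -162, -160, -158, -156, -154, -152, -150, -148, -146, -144, -142, -140, -138, -136, -134, -132] [113, 113, 111, 107, 99, 89, 88, 103, 121, 128, 123, 115, 107, 105, 104, 105, 107, 112]
[10, 12, 14, 16, 18, 20, 22, 24, 26, 28, 30, 32, 34, 36, 38, 40, 42] [138, 136, 135, 134, 134, 135, 134, 131, 121, 103, 83, 66, 62, 60, 60, 60, 59] [70, 70, 71, 71, 71, 70, 70, 71, 68, 60, 37, 16, 17, 16, 15, 13, 12]
```

Centred within about 1 mm, parallel to the rest, with the strip centre about 61 mm in front of the screw axis. Next is the thumb rest, with the fingers shut.

```bash
python3 g.py 594 222.5 290 189.9; python3 g.py 594 222.5 164 189.9;python3 g.py 594 222.5 116 189.9; cat cmd.json
```

```text
shift [-0.8104  0.8038  0.025 ] turn z 0.0 rows>= 8.0
shift [-0.     0.     0.315] turn z 0.0 rows>= 3.0
shift [-0.    0.    0.12] turn z 0.0 rows>= 1.0
[594.0013571016932, 222.48708467892553, 116.012, 189.909]
```

carry_out(increments=[-0.15,0.2,0.0,0,0,0,-1,-0.3,0.32,0,0,0,0,-1,-0.45,0.45,0.02,0,0,0,-1,-0.6,0.58,0.025,0,0,0,-1,-0.7,0.7,0.025,0,0,0,-1,-0.81,0.803,0.025,0,0,0,-1,-0.81,0.803,0.025,0,0,0,-1,-0.81,0.803,0.025,0,0,0,-1,-0.81,0.803,0.025,0,0,0,-1,-0.81,0.803,0.025,0,0,0,-1], force=40)

```text
time: 13.05
tool_pos: [593.1, 222.5, 290.0]
tcp_rot: [-180.0, -0.0, -170.0]
ft_force: [0.1, 1.0, 0.2]
finger_gap: 0.2
grip_force: 0.0
```

carry_out(increments=[0,0,0.06,0,0,0,-1,0,0,0.14,0,0,0,-1,0,0,0.21,0,0,0,-1,0,0,0.26,0,0,0,-1,0,0,0.29,0,0,0,-1,0,0,0.305,0,0,0,-1,0,0,0.315,0,0,0,-1,0,0,0.325,0,0,0,-1,0,0,0.335,0,0,0,-1,0,0,0.345,0,0,0,-1])

```text
time: 14.3
tool_pos: [594.4, 222.3, 152.4]
tcp_rot: [180.0, 0.1, -170.1]
ft_force: [0.6, 0.1, 1.9]
finger_gap: -0.2
grip_force: 0.9
```

carry_out(increments=[0,0,0.01,0,0,0,-1,0,0,0.02,0,0,0,-1,0,0,0.03,0,0,0,-1,0,0,0.04,0,0,0,-1,0,0,0.05,0,0,0,-1,0,0,0.058,0,0,0,-1,0,0,0.066,0,0,0,-1,0,0,0.074,0,0,0,-1,0,0,0.082,0,0,0,-1,0,0,0.085,0,0,0,-1])

```text
time: 15.55
tool_pos: [593.7, 222.1, 117.6]
tcp_rot: [-180.0, -0.0, -170.1]
ft_force: [1.1, -0.1, 1.5]
finger_gap: 0.2
grip_force: 0.8
```

carry_out(increments=[0,0,0.002,0,0,0,-1,0,0,0.004,0,0,0,-1,0,0,0.006,0,0,0,-1,0,0,0.008,0,0,0,-1,0,0,0.01,0,0,0,-1,0,0,0.012,0,0,0,-1,0,0,0.014,0,0,0,-1,0,0,0.016,0,0,0,-1,0,0,0.018,0,0,0,-1,0,0,0.02,0,0,0,-1])

```text
time: 16.8
tool_pos: [593.9, 222.1, 109.9]
tcp_rot: [-180.0, -0.0, -170.1]
ft_force: [-2.4, -0.0, 1.6]
finger_gap: -0.1
grip_force: 0.8
```

carry_out(increments=[0,0,0.001,0,0,0,-1,0,0,0.002,0,0,0,-1,0,0,0.003,0,0,0,-1,0,0,0.004,0,0,0,-1,0,0,0.005,0,0,0,-1,0,0,0.006,0,0,0,-1,0,0,0.007,0,0,0,-1,0,0,0.0075,0,0,0,-1,0,0,0.0075,0,0,0,-1,0,0,0.0075,0,0,0,-1])

```text
time: 18.05
tool_pos: [594.3, 222.3, 107.8]
tcp_rot: [180.0, 0.1, -170.1]
ft_force: [-1.2, -0.8, 6.9]
finger_gap: -0.1
grip_force: 3.4
```

Force is rising (pad on the stone). I'll go on in small steps.

carry_out(increments=[0,0,0.0006,0,0,0,-1,0,0,0.0012,0,0,0,-1,0,0,0.0018,0,0,0,-1,0,0,0.0024,0,0,0,-1,0,0,0.003,0,0,0,-1,0,0,0.0035,0,0,0,-1,0,0,0.0035,0,0,0,-1,0,0,0.0035,0,0,0,-1,0,0,0.0035,0,0,0,-1,0,0,0.0035,0,0,0,-1])

```text
time: 19.3
tool_pos: [594.8, 222.3, 106.9]
tcp_rot: [180.0, 0.1, -170.1]
ft_force: [-1.5, -0.4, 8.1]
finger_gap: 0.2
grip_force: 4.0
```

carry_out(increments=[0,0,0.0006,0,0,0,-1,0,0,0.0012,0,0,0,-1,0,0,0.0018,0,0,0,-1,0,0,0.0024,0,0,0,-1,0,0,0.003,0,0,0,-1,0,0,0.0036,0,0,0,-1,0,0,0.004,0,0,0,-1,0,0,0.004,0,0,0,-1,0,0,0.004,0,0,0,-1,0,0,0.004,0,0,0,-1])

```text
time: 20.55
tool_pos: [595.3, 222.4, 106.0]
tcp_rot: [180.0, 0.2, -170.1]
ft_force: [-0.8, -1.7, 11.0]
finger_gap: 0.1
grip_force: 5.4
```

carry_out(increments=[0,0,0.001,0,0,0,-1,0,0,0.002,0,0,0,-1,0,0,0.003,0,0,0,-1,0,0,0.004,0,0,0,-1,0,0,0.005,0,0,0,-1,0,0,0.006,0,0,0,-1,0,0,0.006,0,0,0,-1,0,0,0.006,0,0,0,-1,0,0,0.006,0,0,0,-1,0,0,0.006,0,0,0,-1])

```text
time: 21.8
tool_pos: [595.5, 222.6, 105.5]
tcp_rot: [180.0, 0.2, -170.1]
ft_force: [-7.9, -2.2, 22.1]
finger_gap: 0.2
grip_force: 10.8
```

Jammed: 22 N and it no longer yields. I'll lift off and go to the handle.

```bash
echo "[594.0,222.5,101.6,189.909]">cmd.json; python3 g.py 594 222.5 250 189.9; python3 g.py 532 212 250 189.9; python3 g.py 532 212 137 189.9
```

```text
shift [-0.     0.    -0.371] turn z 0.0 rows>= 3.0
shift [ 0.1572  0.0008 -0.    ] turn z 0.0 rows>= 2.0
shift [0.     0.     0.2825] turn z 0.0 rows>= 2.0
```

carry_out(increments=[0,0,-0.02,0,0,0,-1,0,0,-0.08,0,0,0,-1,0,0,-0.18,0,0,0,-1,0,0,-0.28,0,0,0,-1,0,0,-0.371,0,0,0,-1,0,0,-0.371,0,0,0,-1,0,0,-0.371,0,0,0,1,0,0,-0.371,0,0,0,1,0,0,-0.371,0,0,0,1,0,0,-0.371,0,0,0,1])

```text
time: 23.05
tool_pos: [593.6, 222.1, 249.2]
tcp_rot: [-180.0, -0.1, -170.1]
ft_force: [0.3, 0.3, 0.8]
finger_gap: 72.5
grip_force: 0.0
```

```bash
python3 - <<'E'
from h import *
T=viewer.snapshot("top")
S=viewer.snapshot("scene")
a=cv2.resize(T[140:265,185:285,::-1],(400,500),interpolation=cv2.INTER_CUBIC);b=cv2.resize(S[140:265,205:305,::-1],(400,500),interpolation=cv2.INTER_CUBIC)
cv2.imwrite("pics/c6.png",np.hstack([a,b]));np.savez("im6.npz",T=T,S=S)
for z in(138,155,172): print(proj("scene",np.array([532,212,z])))
E
```

```text
[256.68835532 190.02470765]
[256.43026049 185.22010922]
[256.16812632 180.34031579]
```

View pics/c6.png

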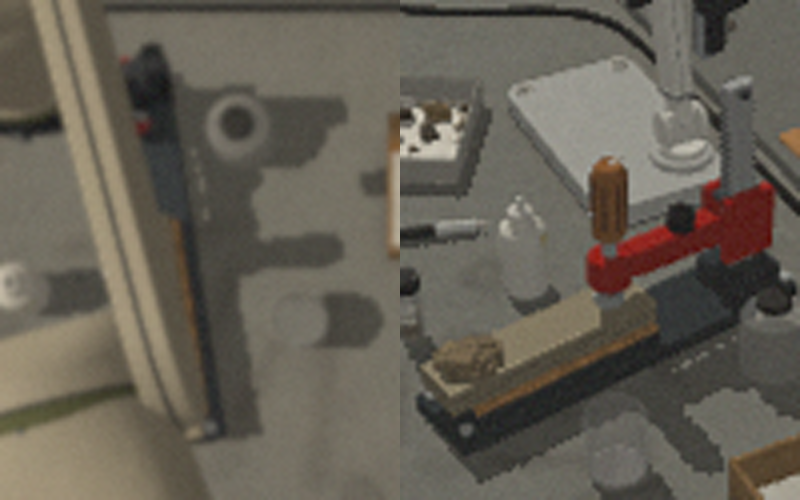

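The pad is on the bare end of the stone at about (610,295) and the jaw stays down. The handle top is at (609,160), as predicted, so I'll grip it.

carry_out(increments=[0.05,0,0,0,0,0,1,0.11,0,0,0,0,0,1,0.1572,0.0008,0,0,0,0,1,0.1572,0.0008,0,0,0,0,1,0.1572,0.0008,0.05,0,0,0,1,0.1572,0.0008,0.12,0,0,0,1,0.1572,0.0008,0.19,0,0,0,1,0.1572,0.0008,0.25,0,0,0,1,0.1572,0.0008,0.2825,0,0,0,1,0.1572,0.0008,0.2825,0,0,0,1])

```text
time: 24.4
tool_pos: [531.1, 211.3, 135.1]
tcp_rot: [-180.0, -0.2, -170.1]
ft_force: [0.6, -0.5, 0.2]
finger_gap: 85.7
grip_force: 0.0
```

carry_out(increments=[0,0,0,0,0,0,-0.3,0,0,0,0,0,0,-0.6,0,0,0,0,0,0,-1,0,0,0,0,0,0,-1,0,0,0,0,0,0,-1,0,0,0,0,0,0,-1,0,0,0,0,0,0,-1,0,0,0,0,0,0,-1,0,0,0,0,0,0,-1,0,0,0,0,0,0,-1], force=50)

```text
time: 25.65
tool_pos: [532.4, 211.7, 137.8]
tcp_rot: [180.0, 0.1, -170.1]
ft_force: [-0.9, -0.9, 5.9]
finger_gap: 23.5
grip_force: 48.9
```

carry_out(increments=[0,0,0.0005,0,0,0.025,-1,0,0,0.001,0,0,0.05,-1,0,0,0.0014,0,0,0.075,-1,0,0,0.0019,0,0,0.1,-1,0,0,0.0024,0,0,0.125,-1,0,0,0.0028,0,0,0.15,-1,0,0,0.0033,0,0,0.175,-1,0,0,0.0038,0,0,0.2,-1,0,0,0.0042,0,0,0.225,-1,0,0,0.0047,0,0,0.25,-1])

```text
time: 26.9
tool_pos: [533.0, 211.9, 137.4]
tcp_rot: [179.8, -0.0, 99.6]
ft_force: [-0.4, 0.3, 14.6]
finger_gap: 23.5
grip_force: 54.7
```

```bash
python3 -c "
from bench import sense
s=sense();print(s['tool_pos'],s['tcp_rot'],s['ft_force'],s['wrist_torque'],s['joint_pos'])"
```

```text
[533.04020376 211.87926608 137.38542364] [ 1.79833870e+02 -4.31810676e-03  9.96273501e+01] [-0.40870411  0.34223577 14.63994619] [-0.64370323  1.18859481  0.14935052] [ 1.65664852e+01  6.87224803e+00  9.58940034e+01 -1.61952882e-02
  7.70683139e+01  6.94274291e+00]
```

carry_out(increments=[0,0,-0.001,0,0,0.025,-1,0,0,-0.001,0,0,0.05,-1,0,0,-0.001,0,0,0.075,-1,0,0,-0.001,0,0,0.1,-1,0,0,-0.001,0,0,0.125,-1,0,0,-0.001,0,0,0.15,-1,0,0,-0.001,0,0,0.175,-1,0,0,-0.001,0,0,0.2,-1,0,0,-0.001,0,0,0.225,-1,0,0,-0.001,0,0,0.25,-1])

```text
time: 28.15
tool_pos: [535.0, 211.6, 137.2]
tcp_rot: [180.0, -0.4, 9.6]
ft_force: [12.4, -1.9, 1.7]
finger_gap: 24.1
grip_force: 49.2
```

```bash
python3 -c "
from bench import sense
s=sense();print(s['tool_pos'],s['tcp_rot'],s['ft_force'],s['wrist_torque'],s['joint_pos'])"
```

```text
[535.02650221 211.61456049 137.21953768] [179.96548153  -0.40344676   9.60307796] [12.35368832 -1.8582567   1.73449933] [-0.58401882 -1.45180569  0.14726517] [ 1.65272255e+01  6.92983946e+00  9.58504486e+01 -8.51456614e-02
  7.68233829e+01  9.69433916e+01]
```

carry_out(increments=[0,0,-0.001,0,0,0.25,0.0,0,0,0,0,0,0,1,0,0,0,0,0,0,1,0,0,0,0,0,0,1,0,0,0,0,0,0,1,0,0,-0.05,0,0,0,1,0,0,-0.15,0,0,0,1,0,0,-0.25,0,0,0,1,0,0,-0.35,0,0,0,1,0,0,-0.4,0,0,0,1])

```text
time: 29.4
tool_pos: [533.0, 212.0, 300.0]
tcp_rot: [-180.0, -0.3, 9.9]
ft_force: [0.5, 1.1, 0.3]
finger_gap: 85.4
grip_force: 0.0
```

(In that call I repeated the 0.25 turn in row 1 by mistake. It happened as the fingers opened and adds at most about 0.2 rad, still inside the range.) I'll retreat and check.

```bash
echo "[532.0,212.0,297.0,9.909]">cmd.json; python3 g.py 340 -150 320 9.909
```

```text
shift [-0.6286  0.8089 -0.0575] turn z -0.0 rows>= 7.0
```

carry_out(increments=[-0.08,0.1,-0.05,0,0,0,1,-0.16,0.2,-0.0575,0,0,0,1,-0.25,0.32,-0.0575,0,0,0,1,-0.35,0.44,-0.0575,0,0,0,1,-0.44,0.56,-0.0575,0,0,0,1,-0.53,0.68,-0.0575,0,0,0,1,-0.6286,0.8089,-0.0575,0,0,0,1,-0.6286,0.8089,-0.0575,0,0,0,1,-0.6286,0.8089,-0.0575,0,0,0,1,-0.6286,0.8089,-0.0575,0,0,0,1])

```text
time: 30.65
tool_pos: [340.4, -149.2, 318.4]
tcp_rot: [-180.0, 0.0, 10.0]
ft_force: [-0.6, -0.2, 0.2]
finger_gap: 85.5
grip_force: 0.0
```

```bash
python3 - <<'E'
from h import *
T=viewer.snapshot("top")
S=viewer.snapshot("scene")
a=cv2.resize(T[140:265,185:285,::-1],(400,500),interpolation=cv2.INTER_CUBIC);b=cv2.resize(S[140:265,205:305,::-1],(400,500),interpolation=cv2.INTER_CUBIC)
cv2.imwrite("pics/c7.png",np.hstack([a,b]))
A=np.load("im5.npz")["T"]
# strip drift between before and after clamping (front region)
g=lambda i:cv2.cvtColor(i,cv2.COLOR_RGB2GRAY)[205:255,205:245].astype(np.float32)
print(cv2.phaseCorrelate(g(A),g(T),cv2.createHanningWindow((40,50),5)))
E
```

```text
((-0.053544142802532946, 0.12322515141894996), 0.9163712091445922)
```

View pics/c7.png

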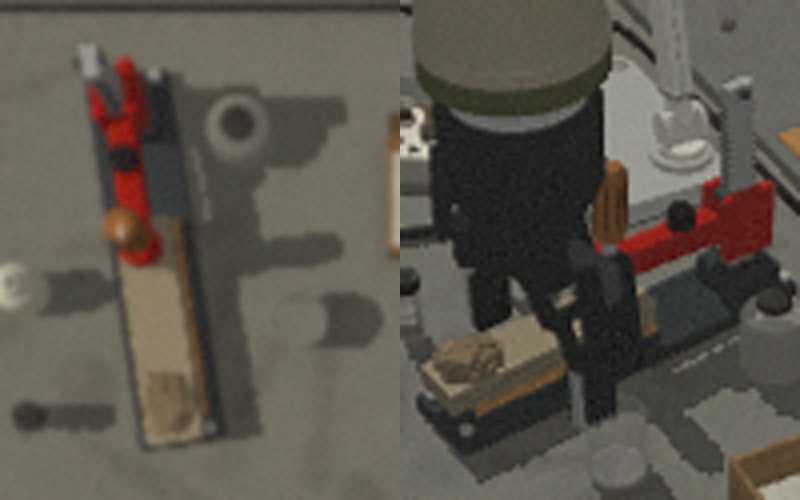

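The strip hasn't moved (shift about 0.1 px). The pad is on the bare end, the fossil is free, and the bystanders are where they were.

```bash
python3 -c "
from bench import order
print(order.hand_in())"
```

```text
the job is handed in; nothing more can be done
None
```

I laid the fossil strip on the cork (centred to about 1 mm), jammed the jaw on its bare end at 22 N, turned the screw about half a turn clockwise, and handed the job in at about 31 s; the handle's turn and the clamping force were not measured directly.

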